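Spin-check a centrifuge rotor and sound its empty sleeve with a depth gauge

ROBOT

A 6-joint arm with a two-finger parallel gripper is mounted at the origin on the work surface. World frame = base frame: x ahead of the robot, y to its left, z up, the work surface at z = 0. Lengths are in m, angles in rad, forces in N, time in s.
With the tool pointing down it reaches from about 0.35 to 0.8 m from the base axis. Payload 7.3 kg.
Tool frame: the origin (TCP) lies midway between the tips of the shut fingers; the grasp point (between the pads) lies 19 mm behind it (env.tcp_to_grasp is the z of the grasp point in the tool frame, in m); z points along the fingers, y is the line along which they close (so a half turn about z gives the same grasp; the last joint's range is limited). The gripper opens to 85 mm and grips with 20 to 120 N. Pads are 22 mm wide; open, the fingers measure 114 mm over their backs; the gripper's body (76 mm by 85 mm) begins 54 mm behind the grasp point. The pads swing forward as they close: fully open they stand 13 mm farther back than shut.
Start: joints at [1.143, 0.342, 1.524, -0, 1.275, -0.146], TCP at [0.146, 0.504, 0.231] pointing down, gripper open.
Joint ranges: [-2.53, 2.53], [-0.77, 2.02], [0.04, 2.7], [-1, 4.14], [0.28, 2.66], [-3.11, 3.11]. Speed limits (rad/s): [2.57, 2.57, 3.14, 3.14, 3.14, 3.14].

INTERFACE

Orientations are given as a unit quaternion [w, x, y, z].
In Python, from station import env gives the robot as it stands.
- The arm moves only by the tool drive_tool, never from a script. Its argument "increments" is a list that holds one entry, the list of rows, each a list of 7 numbers: the turn, a rotation vector about the tool's x, y, z in degrees, then the shift along the tool's x, y, z in m, then the finger opening in m, from 0 to 0.0854. A call has 1 to 12 rows; each row is the pose to reach, as a shift and turn from the pose commanded when the call began, along the tool's axes at that moment; what a row does not reach only later rows make up. A row lasts 1/12 s, in which the tool goes at most 41.7 mm and 7.16 degrees, less where a joint would pass 70% of its speed; a pose out of reach is approached as far as the arm can. A call with a gripper value outside its range is refused whole. The fingers move at their own pace and stop on an object; the grip force is fixed at half the most. Time passes only in rows, so rows that repeat a pose let the fingers close. It gives the time, the measured TCP pose, the force, the opening and the grip force at its end, in the units of the state.
- env.observe(): the state, without advancing time (a new reading comes with each control period).
- env.read_camera(name): name is "scene" or "top" or "wrist"; returns the picture (420x560x3 uint8, red, green, blue); there is no depth.
- env.camera_info(name): a dict with "K" (3x3 intrinsics, pixels), "camera_from_world" (4x4, takes a point from world to camera coordinates); the wrist camera has in their place "mount" (4x4, takes a point from camera to tool coordinates, whose origin is the TCP and whose axes are the flange's). Camera axes: x right, y down, z forward; pixel columns grow to the right and rows downward; lengths in m; the calibration is good to about 2 mm. A picture is of the moment at which its call begins: read the wrist's pose just before it. camera_info takes no time and is no camera call.
- env.sign_off(): hands the job in; it is judged then, once.
The state is a dict: "time_s": time; "joint_pos": joint angles; "qd": joint speeds; "joint_torque": joint torques, N m; "eef_pos": TCP position; "tool_rot": TCP orientation; "ft_force": force on the tool from outside, world axes, zero at the start; "moment": the same for the moment, N m; "finger_gap": finger opening in m; "grasp_force": force on a finger pad.
Only numpy, scipy, OpenCV 4.12 (cv2) and the standard library are available. Lean on these libraries where they do the work, as an engineer would, in place of code of your own. Each camera call takes 0.05 s, during which the arm holds its last target. There are 200 camera calls.

TASK

Check the rotor of the small open bench centrifuge: first give it a brisk push so that it coasts round by itself, take the hand away and let it come to rest. Then take the depth gauge (steel rod with a black grip and a sliding collar) out of its block, let it down upright into the rotor's only empty sleeve and press it gently until the rod touches the bottom, so that the sleeve's rim slides the collar up and marks the depth; leave the gauge standing there on its own. Do not disturb the other things on the bench.

Things in the scene. Friction and masses are not known exactly. Their poses are not given: they have to be found in the camera images.
- rotor: Rotor: aluminium four-armed cross turning almost without friction on an upright axis, both ways, no stops (any touch turns it). Origin on the axis at bench height, x axis towards the empty sleeve. Four upright sleeves, 36 mm outer diameter, centres 65 mm from the axis, 90 degrees apart, rims 125 mm above the bench. Hub 44 mm wide, up to 112 mm; arms 20 mm wide, up to 91 mm.
- rotor_axis (a point): Point on the rotor's axis at the height of the sleeves' rims (125 mm). Three sleeves hold fixed capped tubes (white caps 32 mm wide, tops 153 mm above the bench). To spin it, let a finger down between two sleeves, tips about 100 mm above the bench, and push a sleeve sideways at 0.1 to 0.25 m/s; it coasts for 1 to 6 s. Take the finger out of the next sleeve's way.
- drive: Grey square base of the centrifuge, 235 x 235 x 28 mm, fixed to the bench, origin at the centre of its underside, below the rotor's axis. On it stands a fixed white guard ring round the rotor, 102 to 108 mm from the axis, up to 78 mm above the bench.
- well_mouth (a point): Centre of the mouth of the empty sleeve, 125 mm above the bench. Round blind bore, 26 mm diameter, walls 5 mm; its depth is not known beforehand, between 62 and 86 mm.
- well_floor (a point): Centre of the top of the black rubber pad at the bottom of the empty sleeve (firm; hardly seen from outside), straight below well_mouth.
- probe_center (a point): Centre, half-way up (90 mm above the tip), of the depth gauge: a steel rod 16 mm in diameter, 180 mm long in all, tip tapered to 8 mm; z axis from the tip to the grip. The top 50 mm is a black round grip 24 mm in diameter, to be held from above. 0.14 to 0.3 kg. At the start it stands upright and loose in its block's hole, tip 8 mm above the bench.
- probe_tip (a point): Tip of the depth gauge's rod: centre of its lower end.
- collar_under (a point): Centre of the underside of the gauge's collar, a plain aluminium disc 42 mm in diameter, 14 mm high, that slides on the rod with a drag of about 4 N (more than the gauge's weight, so the gauge has to be pressed down) and stays where it is left. At the start its underside is 48 to 58 mm above the tip; it can slide up to 108 mm.
- collar (a joint): How far the collar has slid up the rod, m: its underside is 0.048 + this above the tip.
- holder: Grey plastic block of the depth gauge, 80 x 80 x 40 mm, fixed to the bench; origin at the centre of its underside. Hole in its middle 19 mm in diameter, 32 mm deep.
- beaker: Glass beaker, 72 mm diameter, 90 mm high, loose; origin at the centre of its underside. To be left alone.
- reagent: Amber glass jar with a white cap, 60 mm diameter, 115 mm high, loose; origin at the centre of its underside. To be left alone.
- phone: Black telephone lying flat, 150 x 72 x 9 mm, loose; origin at the centre of its underside. To be left alone.
- driver: Screwdriver lying on the bench, loose. To be left alone.
- dish: Shallow glass dish, 90 mm diameter, 20 mm high, loose; origin at the centre of its underside. To be left alone.
There are look-alikes about, which are no part of the job. What is meant by the part that bears probe_center is not red, and is the smaller of those in its own colour.

How it is judged:
By the outcome, as a careful person would: the job done as asked, in the order asked, and still so for the second after the job is handed in, with the robot touching nothing.
It also fails if it takes over 58 s, if anything falls off the work surface, if the arm or the gripper's body presses on something with over 40 N, if the wrist force passes 120 N, or if a joint passes its speed limit or range.

## Working session

There is one attempt and no reset: what is moved stays moved. The work goes in short steps, Python scripts to look and compute and a tool call to move; the robot and the scene stay as the last step left them, time stands still between calls to the robot, and variables do not carry over. Pictures are saved under pics/ and viewed, at most 10 in all, crops included, and the job is handed in when it is done.

Besides the shell and the picture viewer there is one more tool, called after "Emit:" as a command line: name --argument value ..., lists and objects as JSON in quotes. drive_tool: Moves the arm, as the interface text tells. Its arguments: {"type":"object","properties":{"increments":{"type":"array"}},"required":["increments"]}

```bash
ls; mkdir -p pics
python3 - <<'E'
from station import env
import cv2,numpy as np
for n in("scene","top"):
    im=env.read_camera(n); cv2.imwrite(f"pics/{n}0.png",im[:,:,::-1])
    i=env.camera_info(n);print(n,np.round(i["K"],1).tolist(),np.round(i["camera_from_world"],4).tolist())
s=env.observe();print({k:np.round(v,3).tolist() for k,v in s.items()});print(env.camera_info("wrist"),env.tcp_to_grasp)
E
```

```text
pics
scene [[401.1, 0.0, 280.0], [0.0, 401.1, 211.1], [0.0, 0.0, 1.0]] [[-0.508, 0.8614, 0.003, 0.3018], [0.4441, 0.2649, -0.8559, -0.1192], [-0.7381, -0.4335, -0.5171, 1.5964], [0.0, 0.0, 0.0, 1.0]]
top [[540.5, 0.0, 269.3], [0.0, 540.5, 210.6], [0.0, 0.0, 1.0]] [[0.0276, -0.9996, -0.0042, -0.0466], [-0.9756, -0.026, -0.2179, 0.5482], [0.2177, 0.0101, -0.976, 1.4704], [0.0, 0.0, 0.0, 1.0]]
{'time_s': 0.1, 'joint_pos': [1.143, 0.343, 1.525, -0.0, 1.275, -0.146], 'qd': [-0.0, -0.001, -0.003, -0.0, -0.0, 0.0], 'joint_torque': [0.002, -43.444, -24.649, -0.0, 0.005, 0.0], 'eef_pos': [0.146, 0.504, 0.231], 'tool_rot': [-0.0, 0.14, 0.99, -0.001], 'ft_force': [0.205, 0.462, -0.405], 'moment': [0.022, -0.058, -0.046], 'grasp_force': 0.0, 'finger_gap': 0.085}
{'K': array([[308.7405169 ,   0.        , 282.27333641],
       [  0.        , 308.7405169 , 208.93539782],
       [  0.        ,   0.        ,   1.        ]]), 'mount': array([[ 2.04427861e-03, -9.47369603e-01, -3.20135370e-01,
         8.26385062e-02],
       [ 9.99997586e-01,  1.67888212e-03,  1.41737472e-03,
        -8.53721433e-04],
       [-8.05308177e-04, -3.20137495e-01,  9.47370749e-01,
        -1.42595881e-01],
       [ 0.00000000e+00,  0.00000000e+00,  0.00000000e+00,
         1.00000000e+00]])} -0.0187
```

View pics/scene0.png

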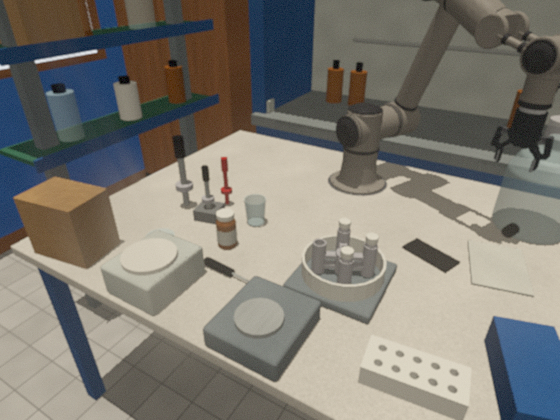

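View pics/top0.png

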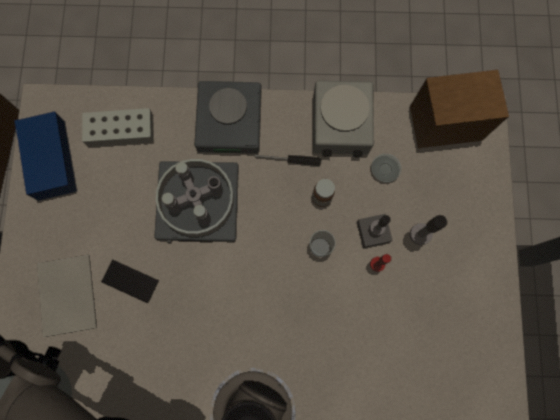

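The scene picture shows three gauges:
- Large one with a black grip: scene (180,150), top (437,222).
- Small one with a black grip, in a grey block: scene (207,185), top (382,222).
- Red one: scene (225,172), top (384,260).

The one meant is the small black one in the block, because it isn't red and is the smaller of the black pair. The rotor's empty sleeve is at top (213,183). I'll confirm both in an enlarged crop.

```bash
cat > h.py <<'E'
import numpy as np,cv2
from station import env
from scipy.spatial.transform import Rotation as R
def cam(n):
    i=env.camera_info(n);K=np.array(i["K"])
    if n=="wrist":
        s=env.observe();T=np.eye(4);T[:3,:3]=R.from_quat(np.roll(s["tool_rot"],-1)).as_matrix();T[:3,3]=s["eef_pos"]
        return K,np.linalg.inv(T@i["mount"])
    return K,np.array(i["camera_from_world"])
def ray(n,uv,z,c=None):
    K,T=c or cam(n);d=T[:3,:3].T@np.linalg.solve(K,[uv[0],uv[1],1]);o=-T[:3,:3].T@T[:3,3]
    return o+d*(z-o[2])/d[2]
def proj(n,p,c=None):
    K,T=c or cam(n);q=K@(T[:3,:3]@np.asarray(p,float)+T[:3,3]);return q[:2]/q[2]
E
python3 - <<'E'
from h import *
t=cv2.imread("pics/top0.png")
a=cv2.resize(t[150:250,150:245],None,fx=4.2,fy=4.2,interpolation=3)
b=cv2.resize(t[200:280,355:450],None,fx=4,fy=4,interpolation=3)
o=np.zeros((420,800,3),np.uint8);o[:420,:399]=a;o[:320,405:785]=b;cv2.imwrite("pics/crop.png",o)
E
```

```text
(no output)
```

View pics/crop.png

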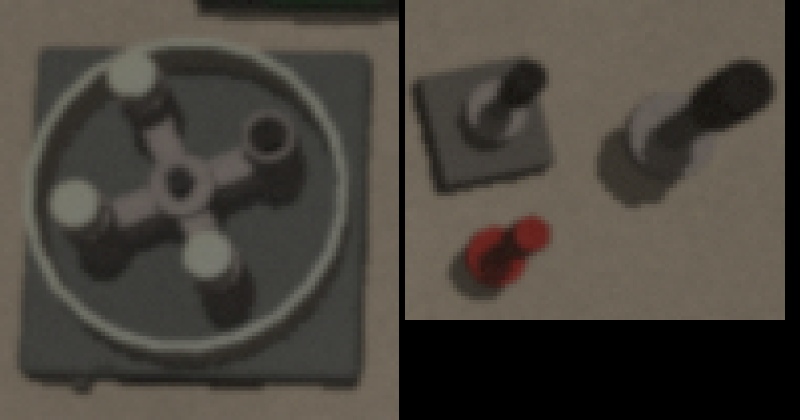

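The crop confirms it. The small black gauge stands in the grey block, with its grip top at top (385,219). The empty sleeve, a dark hole, is at (214,182), and the caps are at (181,168), (168,198) and (200,211).

Run:
```python
from h import *
caps=[ray("top",p,.153)[:2] for p in((181.4,167.6),(167.9,198.3),(199.5,211))]
e=ray("top",(214,182.4),.125)[:2];h=ray("top",(193.1,193.8),.112)[:2]
print("caps",np.round(caps,3).tolist(),"e",e,"hub",h,"mid",(caps[0]+caps[2])/2,(e+caps[1])/2)
c=(caps[0]+caps[2]+e+caps[1])/4
for p in caps+[e]: print(np.linalg.norm(p-c),np.degrees(np.arctan2(*(p-c)[::-1])))
print("grip",ray("top",(385.5,219.5),.188),"block",ray("top",(374.8,230.8),.04))
s=env.observe();r=R.from_quat(np.roll(s["tool_rot"],-1));print(r.as_matrix().round(3).tolist())
for n,p,z in(("red",(382+6,258),.16),("big",(444,217),.25),("beaker",(320,243),.09),("reag",(325,187),.115),("big base",(420,235),.0)):print(n,ray("top",p,z).round(3))
```

```text
caps [[0.641, 0.208], [0.555, 0.239], [0.523, 0.153]] e [0.60999217 0.12144628] hub [0.57952107 0.1789445 ] mid [0.58197844 0.18060562] [0.58249858 0.18030051]
0.06548081315649072 25.32460006395899
0.06471129176790383 114.88804138703237
0.06582234507152653 -155.10913181082637
0.06520786746360441 -64.8101955184931
grip [ 0.5052564 -0.3331928  0.188    ] block [ 0.50292938 -0.33314035  0.04      ]
[[-0.961, 0.278, -0.001], [0.278, 0.961, -0.001], [0.0, -0.001, -1.0]]
red [ 0.409 -0.344  0.16 ]
big [ 0.502 -0.464  0.25 ]
beaker [ 0.455 -0.173  0.09 ]
reag [ 0.608 -0.184  0.115]
big base [ 0.502 -0.472  0.   ]
```

Emit:
drive_tool --increments '[[[0,0,-7,-0.041,-0.01,0,0],[0,0,-14,-0.081,-0.02,0,0],[0,0,-21,-0.121,-0.031,0,0],[0,0,-28,-0.161,-0.041,0,0],[0,0,-30,-0.201,-0.051,0,0],[0,0,-30,-0.241,-0.061,0,0],[0,0,-30,-0.281,-0.071,0,0],[0,0,-30,-0.321,-0.081,0,0],[0,0,-30,-0.361,-0.091,0,0],[0,0,-30,-0.401,-0.101,0,0],[0,0,-30,-0.441,-0.111,0,0],[0,0,-30,-0.481,-0.121,0,0]]]'

```text
time_s: 1.1
eef_pos: [0.5634, 0.26, 0.2309]
tool_rot: [-0.0, -0.121, 0.993, 0.0]
ft_force: [0.2, 1.6, 0.9]
finger_gap: 0.0004
grasp_force: 0.0
```

Emit:
drive_tool --increments '[[[0,0,0,-0.018,-0.019,0,0],[0,0,0,-0.018,-0.019,0,0],[0,0,0,-0.018,-0.019,0.03,0],[0,0,0,-0.018,-0.019,0.06,0],[0,0,0,-0.018,-0.019,0.09,0],[0,0,0,-0.018,-0.019,0.12,0],[0,0,0,-0.018,-0.019,0.131,0],[0,0,0,-0.018,-0.019,0.131,0]]]'

```text
time_s: 1.77
eef_pos: [0.5816, 0.2472, 0.097]
tool_rot: [-0.004, -0.121, 0.993, -0.0]
ft_force: [-0.1, 0.3, -0.5]
finger_gap: 0.0001
grasp_force: 0.0
```

Run:
```python
from h import *
s=env.observe();print(s["eef_pos"],s["ft_force"])
r=R.from_quat(np.roll(s["tool_rot"],-1)).as_matrix()
C=np.array([.582,.180]);p0=np.array([.597,.240])
for a,rad,z in((82,.062,0),(93,.062,0),(107,.062,0),(121,.062,0),(135,.063,-.02),(148,.07,-.06),(155,.085,-.1),(155,.1,-.13)):
    d=np.r_[C+rad*np.array([np.cos(np.radians(a)),np.sin(np.radians(a))])-p0,-z]
    print(a,(r.T@d).round(4))
```

```text
[0.58160823 0.24715911 0.09698619] [-0.10094527  0.33666239 -0.53702166]
82 [0.0059 0.0029 0.    ]
93 [0.0173 0.0062 0.0001]
107 [0.0323 0.0073 0.0002]
121 [0.0472 0.0046 0.0003]
135 [ 0.0617 -0.0007 -0.0196]
148 [ 0.0781 -0.0044 -0.0594]
155 [ 0.0958 -0.0013 -0.0993]
155 [ 0.1077  0.0081 -0.1292]
```

Run:
```python
from h import *
s=env.observe()
r=R.from_quat(np.roll(s["tool_rot"],-1)).as_matrix()
C=np.array([.582,.180]);p0=np.array([.582,.247])
for a,rad,z in((95,.064,0),(106,.063,0),(119,.063,0),(132,.063,0),(145,.063,-.02),(157,.068,-.06),(163,.085,-.1),(163,.1,-.13)):
    d=np.r_[C+rad*np.array([np.cos(np.radians(a)),np.sin(np.radians(a))])-p0,-z]
    print(a,(r.T@d).round(4))
```

```text
95 [ 0.0062 -0.0018  0.    ]
106 [ 0.0184 -0.0021  0.0001]
119 [ 0.0325 -0.0042  0.0002]
132 [ 0.0458 -0.0095  0.0003]
145 [ 0.0576 -0.0176 -0.0196]
157 [ 0.0709 -0.0242 -0.0595]
163 [ 0.0897 -0.0214 -0.0994]
163 [ 0.1028 -0.0137 -0.1293]
```

Emit:
drive_tool --increments '[[[0,0,0,0.006,-0.002,0,0],[0,0,0,0.018,-0.002,0,0],[0,0,0,0.033,-0.004,0,0],[0,0,0,0.047,-0.009,0,0],[0,0,0,0.06,-0.014,-0.022,0],[0,0,0,0.073,-0.018,-0.06,0],[0,0,0,0.09,-0.018,-0.098,0],[0,0,0,0.103,-0.014,-0.13,0],[0,0,0,0.103,-0.014,-0.13,0]]]'

```text
time_s: 2.52
eef_pos: [0.4885, 0.2101, 0.24]
tool_rot: [0.008, -0.121, 0.993, 0.001]
ft_force: [1.5, 0.8, 0.6]
finger_gap: -0.0001
grasp_force: 0.0
```

Run:
```python
from h import *
s=env.observe();print(s["eef_pos"],s["tool_rot"])
a=env.read_camera("top");b=env.read_camera("top")
t=[cv2.resize(x[150:250,150:245],None,fx=4.2,fy=4.2,interpolation=3)for x in(a,b)]
cv2.imwrite("pics/spin.png",np.hstack(t)[:,:,::-1][:,:800])
```

```text
[0.48850989 0.21007926 0.24003376] [ 0.00765487 -0.12089444  0.99263503  0.00128157]
```

View pics/spin.png

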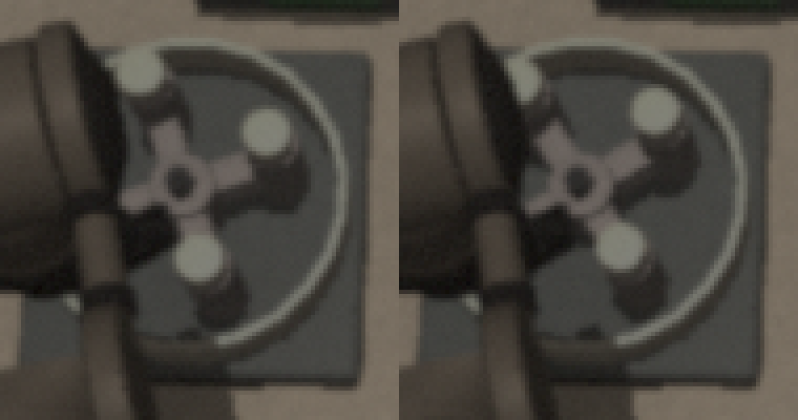

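The rotor is coasting: the caps turn about 14° between the two frames. The hand is clear, so I'm moving on to the gauge.

Emit:
drive_tool --increments '[[[0,0,0,0.008,-0.04,0,0],[0,0,4,0.017,-0.08,0,0],[0,0,8,0.026,-0.12,0,0],[0,0,12,0.035,-0.16,0,0],[0,0,16,0.043,-0.2,0,0.03],[0,0,20,0.052,-0.24,0,0.06],[0,0,24,0.061,-0.28,0,0.07],[0,0,28,0.069,-0.32,0,0.07],[0,0,28,0.077,-0.36,0,0.07],[0,0,28,0.086,-0.4,0,0.07],[0,0,28,0.095,-0.44,0,0.07],[0,0,28,0.104,-0.48,0,0.07]]]'

```text
time_s: 3.62
eef_pos: [0.5008, -0.2839, 0.2296]
tool_rot: [-0.0, 0.123, 0.992, 0.0]
ft_force: [0.9, -1.0, 0.3]
finger_gap: 0.0699
grasp_force: 0.0
```

```bash
cat >> h.py <<'E'
def to_tool(p):
    s=env.observe();r=R.from_quat(np.roll(s["tool_rot"],-1)).as_matrix()
    print("eef",np.round(s["eef_pos"],4),"q",np.round(s["tool_rot"],4),"delta tool",(r.T@(np.array(p)-s["eef_pos"])).round(4),"q6",s["joint_pos"][5].round(2))
E
python3 - <<'E'
from h import *
to_tool([.505,-.333,.24])
E
```

```text
eef [ 0.5008 -0.2839  0.2296] q [-5.000e-04  1.232e-01  9.924e-01  3.000e-04] delta tool [-0.0161 -0.0466 -0.0105] q6 -1.97
```

Emit:
drive_tool --increments '[[[0,0,0,-0.012,-0.03,-0.015,0.07],[0,0,0,-0.016,-0.046,-0.02,0.07],[0,0,0,-0.016,-0.046,-0.02,0.07],[0,0,0,-0.016,-0.046,-0.02,0.07]]]'

```text
time_s: 3.95
eef_pos: [0.5052, -0.3309, 0.2492]
tool_rot: [-0.001, 0.124, 0.992, 0.001]
ft_force: [0.6, 0.9, -0.7]
finger_gap: 0.0703
grasp_force: 0.0
```

Run:
```python
from h import *
to_tool([.505,-.333,.146])
c=cam("wrist");w=env.read_camera("wrist")[:,:,::-1].copy()
print("pred top",proj("wrist",[.505,-.333,.188],c).round(1),"base",proj("wrist",[.503,-.333,.04],c).round(1))
cv2.imwrite("pics/w1.png",w)
```

```text
eef [ 0.5052 -0.3309  0.2492] q [-6.000e-04  1.240e-01  9.923e-01  6.000e-04] delta tool [-0.0005 -0.0022  0.1032] q6 -2.03
pred top [280.  227.9] base [280.2 178.4]
```

View pics/w1.png

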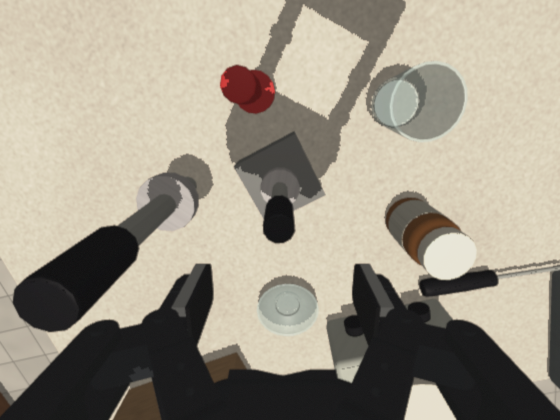

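The wrist view shows the grip top at (279,226), against a predicted (280,228), and the way down is clear. I'll descend and grip.

Emit:
drive_tool --increments '[[[0,0,0,0,-0.002,0.02,0.07],[0,0,0,0,-0.002,0.05,0.07],[0,0,0,0,-0.002,0.08,0.07],[0,0,0,0,-0.002,0.1,0.07],[0,0,0,0,-0.002,0.103,0.07],[0,0,0,0,-0.002,0.103,0.04],[0,0,0,0,-0.002,0.103,0.01],[0,0,0,0,-0.002,0.103,0.0],[0,0,0,0,-0.002,0.103,0.0],[0,0,0,0,-0.002,0.103,0.0],[0,0,0,0,-0.002,0.103,0.0],[0,0,0,0,-0.002,0.103,0.0]]]'

```text
time_s: 5.0
eef_pos: [0.5059, -0.3329, 0.1492]
tool_rot: [0.002, 0.123, 0.992, -0.001]
ft_force: [1.0, 0.5, 6.5]
finger_gap: 0.0228
grasp_force: 58.8
```

Run:
```python
from h import *
to_tool([.505,-.333,.146])
a=env.read_camera("top");b=env.read_camera("top")
t=[cv2.resize(x[150:250,150:245],None,fx=4.2,fy=4.2,interpolation=3)for x in(a,b)]
print(np.abs(t[0].astype(int)-t[1]).mean())
cv2.imwrite("pics/rest.png",np.hstack(t)[:,:,::-1][:,:800])
```

```text
eef [ 0.5059 -0.3329  0.1492] q [ 1.600e-03  1.232e-01  9.924e-01 -9.000e-04] delta tool [ 0.0008 -0.0003  0.0032] q6 -2.03
1.6705314874487807
```

View pics/rest.png

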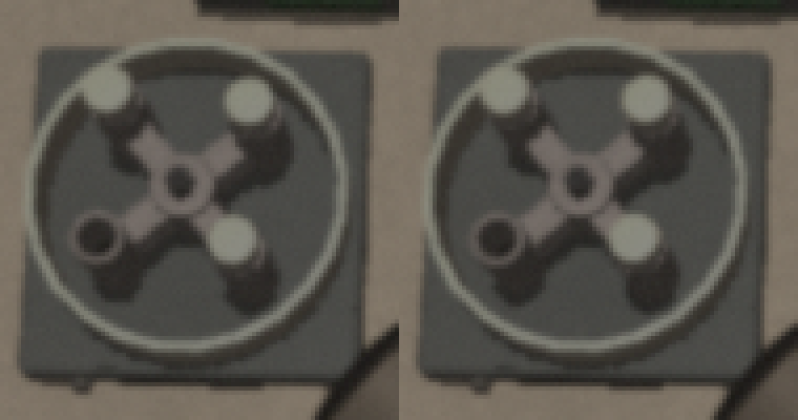

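The grip holds (gap 22.8 mm, 59 N). The rotor looks at rest, with the empty sleeve now at top (173,206). I'll lift the gauge straight up and re-measure.

Emit:
drive_tool --increments '[[[0,0,0,0,0,-0.008,0],[0,0,0,0,0,-0.02,0],[0,0,0,0,0,-0.05,0],[0,0,0,0,0,-0.08,0],[0,0,0,0,0,-0.11,0],[0,0,0,0,0,-0.14,0],[0,0,0,0,0,-0.17,0],[0,0,0,0,0,-0.185,0],[0,0,0,0,0,-0.185,0],[0,0,0,0,0,-0.185,0]]]'

```text
time_s: 5.93
eef_pos: [0.505, -0.3322, 0.3324]
tool_rot: [0.0, 0.123, 0.992, -0.0]
ft_force: [0.6, -0.1, -4.1]
finger_gap: 0.0226
grasp_force: 59.6
```

Run:
```python
from h import *
from scipy.optimize import least_squares
im=env.read_camera("top");b=env.read_camera("top")
cv2.imwrite("pics/top2.png",im[:,:,::-1])
r=slice(150,250);q=slice(150,245);print("diff",np.abs(im[r,q].astype(int)-b[r,q]).mean())
g=cv2.resize(im[150:250,150:245],None,fx=4.2,fy=4.2,interpolation=3)
# bright blobs = caps
hsv=cv2.cvtColor(g,cv2.COLOR_RGB2HSV);m=(g.mean(2)>125).astype(np.uint8)
m=cv2.morphologyEx(m,cv2.MORPH_OPEN,np.ones((15,15),np.uint8))
n,l,st,ce=cv2.connectedComponentsWithStats(m);print(st[1:,4],ce[1:].round(1).tolist())
caps=[ray("top",c/4.2+150-0.4,.153)[:2] for c in ce[1:]if True]
e=ray("top",np.array([97,237])/4.2+150-.4,.125)[:2]
C=np.array([.582,.180])
for p in caps+[e]:print(p.round(4),np.linalg.norm(p-C).round(4),np.degrees(np.arctan2(*(p-C)[::-1])).round(1))
to_tool([*e,.334])
```

```text
diff 1.1419298245614036
[1177 1181 1281] [[98.0, 94.0], [241.3, 93.7], [238.9, 231.9]]
[0.6285 0.2306] 0.0687 47.4
[0.6312 0.1384] 0.0644 -40.3
[0.5399 0.1351] 0.0616 -133.1
[0.5405 0.2304] 0.0652 129.5
eef [ 0.5045 -0.3318  0.3302] q [-0.0016  0.1232  0.9924  0.0011] delta tool [ 0.1025  0.5539 -0.0025] q6 -2.03
```

Emit:
drive_tool --increments '[[[0,0,0,0.003,0.02,0,0],[0,0,0,0.01,0.055,0,0],[0,0,0,0.018,0.095,0,0],[0,0,0,0.025,0.135,0,0],[0,0,0,0.032,0.175,0,0],[0,0,0,0.04,0.215,0,0],[0,0,0,0.047,0.255,0,0],[0,0,0,0.055,0.295,0,0],[0,0,0,0.062,0.335,0,0],[0,0,0,0.07,0.375,0,0],[0,0,0,0.075,0.4,0,0],[0,0,0,0.075,0.4,0,0]]]'

```text
time_s: 7.03
eef_pos: [0.5291, 0.079, 0.3303]
tool_rot: [-0.002, 0.12, 0.993, 0.001]
ft_force: [-0.3, -0.3, -2.7]
finger_gap: 0.0227
grasp_force: 59.7
```

Run:
```python
from h import *
to_tool([.54,.23,.334])
c=cam("wrist");w=env.read_camera("wrist")[:,:,::-1].copy();cv2.imwrite("pics/w2.png",w)
t=env.read_camera("top")[:,:,::-1]
a=cv2.resize(t[150:250,150:245],(399,420),interpolation=3)
o=np.zeros((420,799,3),np.uint8);o[:,:399]=a;o[:300,399:]=cv2.resize(w,(400,300));cv2.imwrite("pics/m3.png",o)
```

```text
eef [0.5291 0.079  0.3303] q [-0.002   0.1204  0.9927  0.001 ] delta tool [ 0.0255  0.1492 -0.0034] q6 -1.33
```

View pics/m3.png

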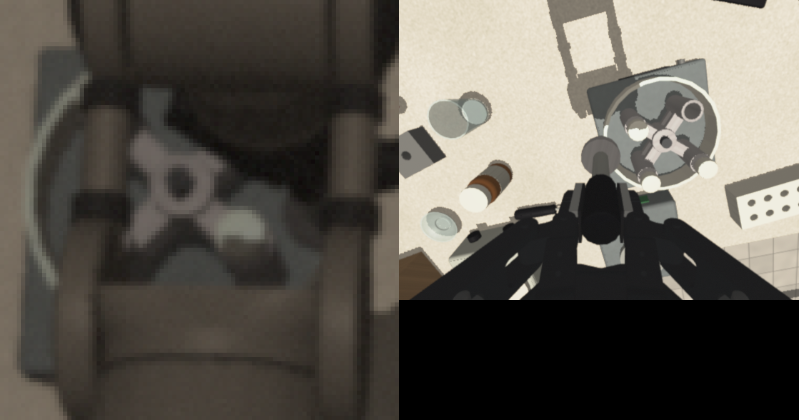

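The wrist view shows the empty sleeve at crop (691,111), which is wrist pixel (409,155). The caps are at crop (636,127), (652,184) and (708,169).

```bash
cat >> h.py <<'E'
def find_well(guess,name,C=np.array([.582,.180])):
    """Fit the empty sleeve's dark bore near `guess`; saves a 4x crop with the result."""
    c=cam("wrist");w=env.read_camera("wrist")[:,:,::-1].copy();u,v=np.round(proj("wrist",[*guess,.125],c)).astype(int)
    h=38;k=5;u=min(max(u,h),560-h);v=min(max(v,h),420-h)
    g=cv2.resize(w[v-h:v+h,u-h:u+h],None,fx=k,fy=k,interpolation=3);cv2.imwrite(f"pics/{name}.png",g)
    return c,w,(u-h,v-h,k)
E
python3 - <<'E'
from h import *
s=env.observe()
c=cam("wrist")
C=np.array([.582,.180])
for u,v,z in((691,111,.125),(636,127,.153),(652,184,.153),(708,169,.153),(666,142,.112)):
    p=ray("wrist",((u-399)*1.4,v*1.4),z,c)[:2];print(p.round(4),np.linalg.norm(p-C).round(4),np.degrees(np.arctan2(*(p-C)[::-1])).round(1))
w=cv2.imread("pics/w2.png");g=cv2.resize(w[80:300,260:480],None,fx=2.7,fy=2.7,interpolation=3);cv2.imwrite("pics/w2c.png",g)
E
```

```text
[0.5351 0.2194] 0.0613 140.0
[0.5323 0.1275] 0.0723 -133.4
[0.6309 0.1347] 0.0667 -42.8
[0.6261 0.225 ] 0.063 45.6
[0.5809 0.1766] 0.0036 -107.8
```

View pics/w2c.png

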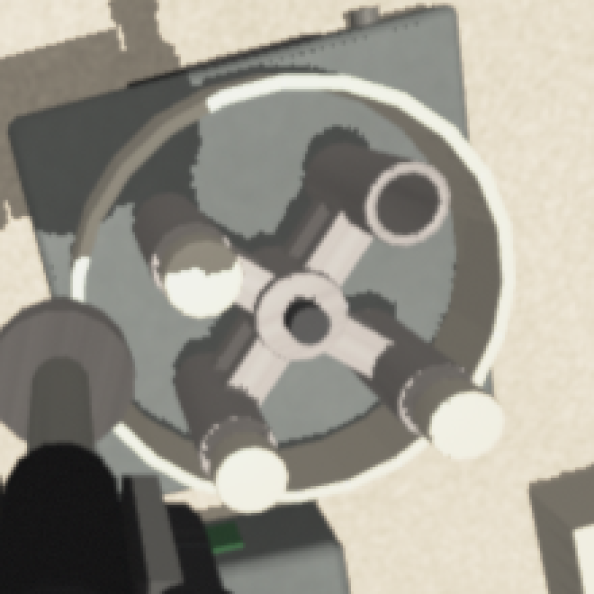

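Run:
```python
from h import *
from scipy.optimize import least_squares
c=cam("wrist")
obs=[((409,202),.125,0,.065),((200,274),.153,90,.065),((251,480),.153,180,.065),((466,424),.153,270,.065),((301,315),.112,0,0)]
def f(x):
    r=[]
    for (u,v),z,a,R_ in obs:
        t=x[2]+np.radians(a);p=proj("wrist",[x[0]+R_*np.cos(t),x[1]+R_*np.sin(t),z],c);r+=list(p-(260+u/2.7,80+v/2.7))
    return r
s=least_squares(f,[.582,.18,np.radians(136)]);x=s.x;print(x[:2],np.degrees(x[2]),np.round(s.fun,1))
for C in(x[:2],np.array([.582,.18])):
    w=C+.065*np.array([np.cos(x[2]),np.sin(x[2])]);print(w);to_tool([*w,.334])
```

```text
[0.58141657 0.1768525 ] 136.93408276215976 [-1.2 -0.8  0.3  0.1 -1.  -1.3 -0.6 -0.5  2.6  2.5]
[0.53392961 0.22123705]
eef [0.5294 0.0749 0.3305] q [-1.700e-03  1.219e-01  9.925e-01 -4.000e-04] delta tool [ 0.0311  0.1431 -0.0035] q6 -1.33
[0.53451304 0.22438456]
eef [0.5294 0.0749 0.3305] q [-1.700e-03  1.219e-01  9.925e-01 -4.000e-04] delta tool [ 0.0313  0.1463 -0.0035] q6 -1.33
```

Emit:
drive_tool --increments '[[[0,0,0,0.008,0.035,-0.003,0],[0,0,0,0.016,0.075,-0.003,0],[0,0,0,0.025,0.115,-0.003,0],[0,0,0,0.031,0.14,-0.003,0],[0,0,0,0.031,0.146,-0.003,0],[0,0,0,0.031,0.146,-0.003,0],[0,0,0,0.031,0.146,-0.003,0],[0,0,0,0.031,0.146,-0.003,0],[0,0,0,0.031,0.146,-0.003,0],[0,0,0,0.031,0.146,-0.003,0]]]'

```text
time_s: 7.97
eef_pos: [0.536, 0.2217, 0.3354]
tool_rot: [0.0, 0.124, 0.992, -0.0]
ft_force: [0.2, -0.2, -2.6]
finger_gap: 0.0227
grasp_force: 60.2
```

Run:
```python
from h import *
env.read_camera("top");env.read_camera("top")
to_tool([.5345,.2244,.334])
c=cam("wrist");w=env.read_camera("wrist")[:,:,::-1].copy();to_tool([.5345,.2244,.334])
print("well pred",proj("wrist",[.5345,.2244,.125],c),"tip",proj("wrist",[*env.observe()["eef_pos"][:2],env.observe()["eef_pos"][2]-.141],c))
g=cv2.resize(w[60:270,170:450],None,fx=2.8,fy=2.8,interpolation=3);cv2.imwrite("pics/w3c.png",g)
```

```text
eef [0.5359 0.2222 0.3355] q [1.000e-04 1.238e-01 9.923e-01 0.000e+00] delta tool [0.0019 0.0018 0.0015] q6 -1.06
eef [0.5359 0.2224 0.3355] q [1.000e-04 1.236e-01 9.923e-01 1.000e-04] delta tool [0.0018 0.0016 0.0015] q6 -1.06
well pred [284.14948656 177.5843321 ] tip [282.97614053 195.73955611]
```

View pics/w3c.png

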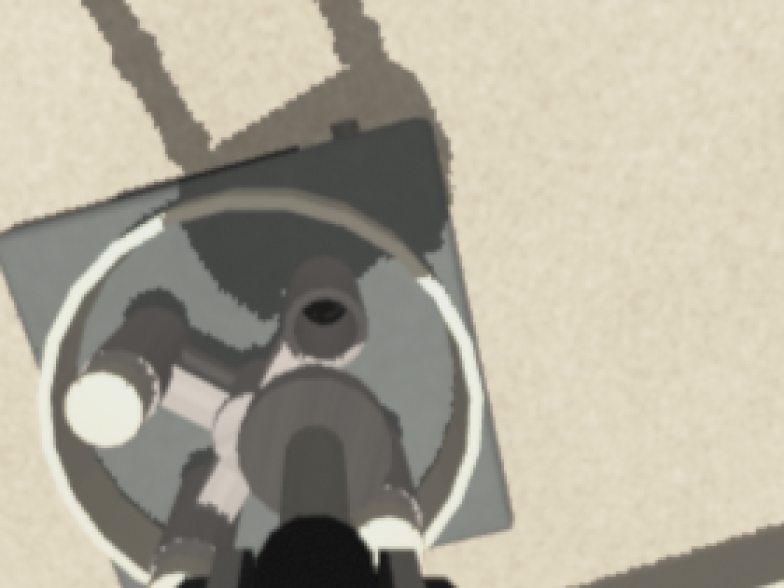

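The well mouth is at crop (326,324), wrist pixel (286,176), and the collar is centred at crop (317,448). The rotor is still. Next I work out the last correction.

Run:
```python
from h import *
c=cam("wrist");e=env.observe()["eef_pos"]
for z in(.048,.053,.058):print("collar under pred",proj("wrist",[e[0],e[1],e[2]-.141+z+.007],c).round(1),"seen",170+317/2.8,60+446/2.8)
w=ray("wrist",(170+326/2.8,60+324/2.8),.125,c);print(w);to_tool([*w[:2],.334])
C=np.array([.582,.18]);print(np.linalg.norm(w[:2]-C),np.degrees(np.arctan2(*(w[:2]-C)[::-1])))
```

```text
collar under pred [282.9 215.4] seen 283.2142857142857 219.2857142857143
collar under pred [282.9 217.6] seen 283.2142857142857 219.2857142857143
collar under pred [282.9 219.9] seen 283.2142857142857 219.2857142857143
[0.53294058 0.22778493 0.125     ]
eef [0.5359 0.2224 0.3355] q [1.000e-04 1.236e-01 9.923e-01 1.000e-04] delta tool [0.0042 0.0045 0.0015] q6 -1.06
0.0684852272673405 135.75397803104636
```

Emit:
drive_tool --increments '[[[0,0,0,0.003,0.0035,0,0],[0,0,0,0.003,0.0035,0.015,0],[0,0,0,0.003,0.0035,0.035,0],[0,0,0,0.003,0.0035,0.05,0],[0,0,0,0.003,0.0035,0.06,0],[0,0,0,0.003,0.0035,0.06,0],[0,0,0,0.003,0.0035,0.06,0],[0,0,0,0.003,0.0035,0.06,0]]]'

```text
time_s: 8.78
eef_pos: [0.5342, 0.2275, 0.2765]
tool_rot: [0.001, 0.123, 0.992, 0.0]
ft_force: [0.6, -0.2, -2.3]
finger_gap: 0.0226
grasp_force: 60.2
```

Run:
```python
from h import *
to_tool([.534,.2265,.27])
c=cam("wrist");w=env.read_camera("wrist")[:,:,::-1].copy();e=env.observe()["eef_pos"]
print("well pred",proj("wrist",[.534,.2265,.125],c),"collar",proj("wrist",[*e[:2],e[2]-.085],c))
a=cv2.resize(w[110:250,190:380],(570,420),interpolation=3)
t=env.read_camera("scene")[:,:,::-1][200:310,300:390]
o=np.zeros((420,800,3),np.uint8);o[:,:570]=a;o[:270,575:796]=cv2.resize(t,(221,270),interpolation=3);cv2.imwrite("pics/w4.png",o)
```

```text
eef [0.5342 0.2275 0.2765] q [9.000e-04 1.231e-01 9.924e-01 4.000e-04] delta tool [-0.     -0.001   0.0065] q6 -1.05
well pred [281.56539671 192.70377401] collar [282.77993967 215.83617714]
```

View pics/w4.png

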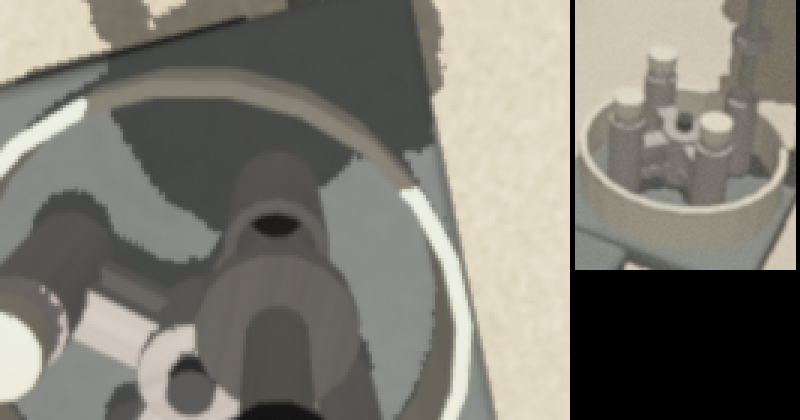

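The wrist crop shows the sleeve's far rim at about crop (277,200) and the collar directly in line with it. The scene view shows the gauge standing over the sleeve. I'll check the fore-aft fit numerically from the far rim.

Run:
```python
from h import *
c=cam("wrist");s=env.observe();e=s["eef_pos"];r=R.from_quat(np.roll(s["tool_rot"],-1)).as_matrix()
for k in(.018,.013):
  for sg in(1,-1):
    p=np.r_[e[:2],.125]+sg*k*r[:,0];p[2]=.125;print(k,sg,proj("wrist",p,c).round(1))
print("seen far outer row",110+200/3,"far inner row",110+213/3)
```

```text
0.018 1 [282.6 174.7]
0.018 -1 [282.5 209.8]
0.013 1 [282.6 179.7]
0.013 -1 [282.5 205.1]
seen far outer row 176.66666666666669 far inner row 181.0
```

Emit:
drive_tool --increments '[[[0,0,0,-0.001,0,0.006,0],[0,0,0,-0.001,0,0.012,0],[0,0,0,-0.001,0,0.018,0],[0,0,0,-0.001,0,0.024,0],[0,0,0,-0.001,0,0.03,0],[0,0,0,-0.001,0,0.035,0],[0,0,0,-0.001,0,0.035,0],[0,0,0,-0.001,0,0.035,0]]]'

```text
time_s: 9.55
eef_pos: [0.5346, 0.2269, 0.2399]
tool_rot: [-0.0, 0.123, 0.992, -0.0]
ft_force: [0.4, 0.0, -2.8]
finger_gap: 0.0225
grasp_force: 60.2
```

Emit:
drive_tool --increments '[[[0,0,0,0,0,0.006,0],[0,0,0,0,0,0.012,0],[0,0,0,0,0,0.018,0],[0,0,0,0,0,0.022,0],[0,0,0,0,0,0.026,0],[0,0,0,0,0,0.03,0],[0,0,0,0,0,0.03,0]]]'

```text
time_s: 10.13
eef_pos: [0.5345, 0.227, 0.2097]
tool_rot: [-0.0, 0.123, 0.992, -0.0]
ft_force: [-0.2, -0.1, -2.8]
finger_gap: 0.0226
grasp_force: 60.4
```

Emit:
drive_tool --increments '[[[0,0,0,0,0,0.002,0],[0,0,0,0,0,0.004,0],[0,0,0,0,0,0.006,0],[0,0,0,0,0,0.007,0],[0,0,0,0,0,0.007,0]]]'

```text
time_s: 10.55
eef_pos: [0.5349, 0.2271, 0.2034]
tool_rot: [0.0, 0.123, 0.992, 0.0]
ft_force: [0.2, 0.7, 0.3]
finger_gap: 0.0227
grasp_force: 60.5
```

Emit:
drive_tool --increments '[[[0,0,0,0,0,0.001,0],[0,0,0,0,0,0.002,0],[0,0,0,0,0,0.003,0],[0,0,0,0,0,0.004,0],[0,0,0,0,0,0.004,0]]]'

```text
time_s: 10.97
eef_pos: [0.5363, 0.2277, 0.2026]
tool_rot: [0.003, 0.123, 0.992, 0.002]
ft_force: [-2.2, 0.4, 15.8]
finger_gap: 0.0227
grasp_force: 62.2
```

Emit:
drive_tool --increments '[[[0,0,0,0,0,-0.001,0],[0,0,0,0,0,-0.002,0],[0,0,0,0,0,-0.002,0],[0,0,0,0,0,-0.002,0]]]'

```text
time_s: 11.3
eef_pos: [0.5354, 0.2272, 0.2027]
tool_rot: [0.001, 0.123, 0.992, 0.001]
ft_force: [-1.1, 1.1, 8.0]
finger_gap: 0.023
grasp_force: 61.1
```

Run:
```python
from h import *
s=env.observe();print(s["eef_pos"],s["ft_force"],s["moment"],s["tool_rot"])
```

```text
[0.53537467 0.22719554 0.20274881] [-1.14234184  1.11321054  7.98223084] [0.11726339 0.2206609  0.0108928 ] [1.34795162e-03 1.23107015e-01 9.92392301e-01 6.05521857e-04]
```

Contact is firm at the same height, so the tip is on the floor at a depth of about 63.5 mm. I'll ease the load off and release.

Emit:
drive_tool --increments '[[[0,0,0,0,0,-0.001,0],[0,0,0,0,0,-0.001,0],[0,0,0,0,0,-0.001,0.03],[0,0,0,0,0,-0.001,0.04],[0,0,0,0,0,-0.001,0.055],[0,0,0,0,0,-0.001,0.07],[0,0,0,0,0,-0.001,0.07],[0,0,0,0,0,-0.001,0.07],[0,0,0,0,0,-0.001,0.07]]]'

```text
time_s: 12.05
eef_pos: [0.5346, 0.227, 0.2022]
tool_rot: [-0.0, 0.123, 0.992, -0.0]
ft_force: [0.1, -0.8, -0.1]
finger_gap: 0.0699
grasp_force: 0.0
```

Run:
```python
from h import *
s=env.observe();print(s["eef_pos"],s["ft_force"],s["finger_gap"])
c=cam("wrist");w=env.read_camera("wrist");g=cv2.cvtColor(w,cv2.COLOR_RGB2GRAY)
# grip silhouette near the TCP axis: dark run in rows around its top
e=s["eef_pos"]
for z in(.241,.22,.195):
    u,v=proj("wrist",[e[0],e[1],z],c);v=int(min(v,419));row=g[v];xs=np.where(row[200:365]<45)[0]+200
    print(z,round(u,1),v,xs.min() if len(xs) else None,xs.max() if len(xs) else None,row[240:325:5].tolist())
```

```text
[0.53462239 0.22696874 0.20219255] [ 0.06225607 -0.80507841 -0.1380948 ] 0.06993794042423855
0.241 283.8 320 200 364 [112, 112, 112, 112, 22, 23, 22, 23, 23, 23, 23, 23, 23, 22, 23, 113, 112]
0.22 283.5 290 200 364 [201, 193, 146, 144, 21, 22, 20, 22, 22, 19, 20, 21, 21, 21, 64, 86, 87]
0.195 283.3 264 208 305 [57, 44, 43, 70, 204, 20, 20, 20, 20, 20, 21, 21, 21, 41, 86, 88, 92]
```

Released, and the gauge is still centred (grip silhouette about columns 260–310 around 284). I'll raise straight up and back away.

Emit:
drive_tool --increments '[[[0,0,0,0,0,-0.01,0.07],[0,0,0,0,0,-0.03,0.07],[0,0,0,0,0,-0.06,0.07],[0,0,0,0,0,-0.09,0.07],[0,0,0,0,0,-0.12,0.07],[0,0,0,0,0,-0.14,0.07],[0,0,0,0.03,0,-0.14,0.07],[0,0,0,0.065,0,-0.14,0.07],[0,0,0,0.1,0,-0.14,0.07],[0,0,0,0.12,0,-0.14,0.07],[0,0,0,0.12,0,-0.14,0.07],[0,0,0,0.12,0,-0.14,0.07]]]'

```text
time_s: 13.1
eef_pos: [0.4179, 0.2566, 0.3437]
tool_rot: [0.001, 0.122, 0.992, 0.001]
ft_force: [0.5, -0.6, 0.3]
finger_gap: 0.0702
grasp_force: 0.0
```

Run:
```python
from h import *
print(env.observe()["eef_pos"],env.observe()["ft_force"])
K=cam("scene");im=env.read_camera("scene");env.read_camera("top");im2=env.read_camera("scene");cv2.imwrite("pics/fin.png",im[:,:,::-1])
base=cv2.imread("pics/scene0.png")[:,:,::-1]
a=np.array([.5349,.227]);
print("still",np.abs(im.astype(int)-im2)[200:310,290:400].mean())
for z in(.241,.2,.15,.132,.12):print(z,proj("scene",[*a,z],K).round(1))
g=cv2.cvtColor(im,cv2.COLOR_RGB2GRAY).astype(int);u0=int(proj("scene",[*a,.2],K)[0])
v0=int(proj("scene",[*a,.25],K)[1])
for v in range(v0-3,v0+56,2):print(v,g[v,u0-13:u0+14].tolist())
```

```text
[0.41788788 0.25658825 0.34369751] [ 0.52500174 -0.63918411  0.26850711]
still 2.184435261707989
0.241 [372.8 199.7]
0.2 [370.8 214. ]
0.15 [368.5 230.7]
0.132 [367.6 236.5]
0.12 [367.1 240.3]
193 [111, 106, 108, 109, 114, 110, 103, 104, 105, 108, 103, 96, 82, 83, 78, 84, 73, 79, 79, 84, 92, 98, 105, 113, 113, 116, 118]
195 [157, 158, 160, 161, 153, 146, 137, 147, 152, 157, 156, 167, 165, 144, 125, 120, 119, 116, 113, 117, 117, 117, 119, 115, 111, 116, 117]
197 [199, 201, 199, 199, 198, 197, 197, 200, 199, 200, 199, 200, 202, 200, 191, 183, 176, 154, 124, 112, 115, 113, 116, 116, 117, 116, 115]
199 [199, 199, 199, 201, 198, 199, 199, 200, 200, 201, 201, 198, 180, 143, 102, 80, 70, 67, 63, 69, 81, 93, 107, 118, 117, 116, 116]
201 [198, 200, 198, 199, 198, 200, 197, 198, 200, 201, 201, 200, 172, 107, 56, 56, 54, 56, 59, 57, 51, 65, 89, 108, 116, 112, 111]
203 [198, 197, 195, 198, 198, 199, 198, 197, 196, 197, 198, 193, 160, 91, 48, 54, 58, 57, 57, 54, 50, 60, 95, 115, 113, 115, 114]
205 [197, 197, 196, 194, 197, 197, 197, 198, 199, 197, 199, 182, 131, 70, 51, 60, 58, 59, 56, 54, 50, 71
[... 2483 characters left out ...]
]
243 [139, 141, 140, 127, 101, 100, 102, 105, 108, 113, 114, 113, 114, 111, 112, 108, 108, 106, 117, 115, 115, 113, 116, 117, 118, 117, 117]
245 [178, 177, 162, 139, 111, 99, 103, 103, 110, 112, 107, 109, 113, 110, 113, 110, 116, 136, 146, 124, 113, 114, 115, 115, 116, 117, 116]
247 [214, 214, 212, 206, 196, 176, 142, 113, 102, 107, 116, 108, 108, 108, 112, 110, 126, 166, 195, 192, 173, 147, 123, 116, 112, 118, 115]
249 [212, 213, 213, 214, 216, 215, 197, 155, 117, 108, 109, 116, 112, 110, 109, 110, 109, 124, 138, 167, 190, 200, 182, 147, 122, 113, 116]
251 [215, 214, 215, 216, 217, 209, 187, 142, 115, 115, 114, 111, 109, 107, 111, 109, 118, 127, 134, 127, 140, 179, 205, 201, 172, 130, 111]
```

Run:
```python
from h import *
a=cv2.imread("pics/fin.png")[:,:,::-1].astype(int)
for _ in range(8): b=env.read_camera("scene").astype(int)
d=np.abs(a-b).mean(2);print("rotor",d[190:310,290:400].mean(),"bg",d[300:400,50:200].mean(), (d[190:310,290:400]>25).sum())
print(env.observe()["time_s"]);
if (d[190:310,290:400]>25).sum()<20: print(env.sign_off())
```

```text
rotor 2.1680050505050503 bg 2.454022222222222 24
13.65
```

Run:
```python
from h import *
a=cv2.imread("pics/fin.png")[:,:,::-1].astype(int)
b0=env.read_camera("scene").astype(int)
for _ in range(8): b=env.read_camera("scene").astype(int)
f=lambda x,y:np.argwhere(np.abs(x-y).mean(2)[190:310,290:400]>25)+[190,290]
print(f(a,b).tolist(),len(f(b0,b)))
if len(f(b0,b))<5: print(env.sign_off())
```

```text
[[224, 391], [224, 392], [224, 393], [224, 394], [225, 391], [225, 392], [225, 393], [230, 373], [230, 374], [230, 375], [231, 373], [231, 374], [231, 375], [232, 380], [238, 382]] 1
the job is handed in; nothing more can be done
None
```

I handed the job in: the rotor was spun and came to rest, then the gauge was pressed to the floor of the empty sleeve (depth about 63.5 mm) and left standing upright on its own. The bottom contact was judged from force and height, not seen directly.

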